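# Feed two sample cans into the can magazine

### The arm

A 7-joint arm with a two-finger parallel gripper is mounted at the origin on a cart in front of the work surface, level with it; the furniture and walls round the work are solid. World frame = base frame: x ahead of the robot, y to its left, z up, the work surface at z = 0. Lengths are in m, angles in rad, forces in N, time in s.
With the tool pointing down it reaches from about 0.425 to 1.025 m from the base axis. Payload 9.4 kg.
Tool frame: the origin (TCP) lies at the very end of the fingers, on their centre line; the grasp point (between the pads) lies 19 mm behind it; z points along the fingers, y is the direction in which the jaws open and shut (so a half turn about z gives the same grasp; the last joint's range is limited). The gripper opens to 85 mm and grips with 20 to 120 N. Pads are 22 mm wide; open, the fingers measure 114 mm over their backs; the gripper's body (76 mm by 85 mm) begins 54 mm behind the grasp point. The pads swing forward as they close: fully open they stand 13 mm farther back than shut.
Start: joints at [1.203, 0.599, -0.003, 1.599, 0.002, 0.943, -0.08], TCP at [0.208, -0.695, 0.231] pointing down, gripper open.
Joint ranges: [-2.57, 2.57], [-0.35, 1.97], [-1.29, 1.29], [0.11, 2.56], [-1.05, 4.19], [0.11, 1.86], [-2.63, 2.63]. Speed limits (rad/s): [2.22, 2.22, 3.01, 3.01, 3.14, 3.14, 3.14].

### API

Orientations are given as a unit quaternion [x, y, z, w].
In Python, from plant import manip gives the robot as it stands.
- The arm moves only by the tool servo_tool, never from a script. Its arguments are lists of equal length, an entry for each row: "linear": the shift along the tool's x, y, z as a fraction of full scale, a list of three; "twist": the turn, a rotation vector about the tool's x, y, z as a fraction of full scale, a list of three. In form: {"linear": [[tx, ty, tz], ...], "twist": [[wx, wy, wz], ...]}. A call has 1 to 10 rows; each row is the pose to reach, as a shift and turn from the pose commanded when the call began, along the tool's axes at that moment; what a row does not reach only later rows make up. Full scale, the value 1, is 100 cm for a shift and 60 degrees for a turn. A row lasts 1/12 s, in which the tool goes at most 41.7 mm and 7.16 degrees, less where a joint would pass 70% of its speed; a pose out of reach is approached as far as the arm can. A call with a number of a shift or a turn outside -1 to 1 is refused whole. A call with a gripper value outside its range is refused whole. "grip" is the opening, from -1 (shut) to 1 (fully open), set as the call begins (left out, the last holds). The fingers move at their own pace and stop on an object; "newtons" is the grip in N (left out, the last holds). Time passes only in rows, so rows that repeat a pose let the fingers close. It gives the time, the measured TCP pose, the force and the opening at its end, in the units of the state.
- manip.get_obs(): the state, without advancing time (a new reading comes with each control period).
- manip.read_camera(name): name is "scene" or "top" or "wrist"; returns a dict with "pixels" (384x512x3 uint8, red, green, blue), "camera_matrix" (3x3 intrinsics, pixels), "k1" (the pictures are not rectified: a ray, as slopes to the right and down, at radius r is drawn at 1 + k1 r^2 times it, then the intrinsics apply), "position" and "orientation" of the camera in the world; the wrist camera has in their place "T_tool_cam" (4x4, takes a point from camera to tool coordinates, whose origin is the TCP and whose axes are the flange's). Camera axes: x right, y up, looking along -z (the intrinsics and any distortion apply to the point x, -y, -z); pixel columns grow to the right and rows downward; lengths in m; the calibration is good to about 2 mm. A picture is of the moment at which its call begins: read the wrist's pose just before it. There is no depth.
- manip.job_done(): hands the job in, once; it reports no verdict.
The state is a dict: "time": time; "joint_pos": joint angles; "qvel": joint speeds; "tau": joint torques, N m; "tcp_pos": TCP position; "ee_rot": TCP orientation; "contact_force": force on the tool from outside, world axes, zero at the start; "wrist_torque": the same for the moment, N m; "opening": finger opening in m.
Only numpy, scipy, OpenCV 4.12 (cv2) and the standard library are available. Lean on these libraries where they do the work, as an engineer would, in place of code of your own. Each camera call takes 0.05 s, during which the arm holds its last target.

### The job

Load the upright can magazine: put the can with the blue dot into the tube first and let go of it, then feed the can with the yellow dot in on top of it, pushing the stack down until the magazine's sliding floor is at the bottom. Both cans must end upright in the tube, blue below yellow, and the third can, without a dot, stays where it stands.

Things in the scene. Friction and masses are not known exactly. Their poses are not given: they have to be found in the camera images.
- blue_can_center (a point): Centre (half-way up) of the upright aluminium sample can with a round blue sticker, 38 mm across, on its lid. Can 41 mm high, body 52 mm across, lid 55 mm across over the top 11 mm, 45 g. Starts standing on the worktop, axis z up.
- yellow_can_center (a point): Centre (half-way up) of the same kind of can with a yellow sticker on its lid; same sizes and mass.
- plain_can_center (a point): Centre (half-way up) of the same kind of can without a coloured sticker; a bystander that is to be left alone.
- magazine_mouth (a point): Rim centre of the can magazine, z up its axis: a fixed upright clear tube, closed below, on a 120 mm square aluminium base; rim 74 mm above the worktop. Bore 74 mm, widening over the top 10 mm to 86 mm in an orange collar, 97 mm across outside. Hold a can by its top 15 mm, so that the fingers stay clear of the rim: the upper can ends with 27 mm of it out of the rim.
- magazine_floor (a joint): Dark steel floor plate sliding in the tube, m, downward positive: at 0 its top is 10 mm below the rim (starts at 0 to 0.004), at 0.044 it is at its bottom stop, 54 mm below the rim. It stays where left, carries the cans' weight by friction and takes about 5 N to push. With two cans in and the floor at the bottom, the cans' centres lie 34 mm below and 6 mm above the rim.
Things that resemble listed ones, but are neither listed nor needed, are in the scene too. Leave any black or green look-alike of the part that bears yellow_can_center alone.

How it is judged:
On the way:
1. the blue-dot can sits upright in the mouth of the tube, released, while the yellow-dot can is not in yet (horizontal distance between blue_can_center and magazine_mouth below 0.015 m and z of blue_can_center in the frame of magazine_mouth below 0.015 m and angle between blue_can_center's own z axis and vertical below 0.2 rad and contact force between the fingers and blue_can below 0.1 N and horizontal distance between yellow_can_center and magazine_mouth above 0.05 m), for 0.2 s.
At the end, for the whole second after the job is handed in: Both cans are in the tube within 15 mm of its axis and upright within 11 degrees, blue below yellow, the stack pushed to within 8 mm of the bottom (blue centre at least 26 mm below the rim, yellow centre at most 14 mm above it), and nothing is held (horizontal distance between each of blue_can_center, yellow_can_center and magazine_mouth below 0.015 m and z of blue_can_center in the frame of magazine_mouth below -0.026 m and z of yellow_can_center in the frame of magazine_mouth between -0.006 and 0.014 m and angle between each of blue_can_center, yellow_can_center's own z axis and vertical below 0.2 rad); the robot touches nothing.
It fails at once if the can without a dot is moved by more than 30 mm (distance of plain_can_center from where it was at the start of the episode above 0.03 m).
It also fails if it takes over 51 s, if anything falls off the work surface, if the arm or the gripper's body presses on something with over 40 N, if the wrist force passes 120 N, or if a joint passes its speed limit or range.

## Working session

There is one attempt and no reset: what is moved stays moved. The work goes in short steps, Python scripts to look and compute and a tool call to move; the robot and the scene stay as the last step left them, time stands still between calls to the robot, and variables do not carry over. Pictures are saved under pics/ and viewed, and the job is handed in when it is done.

Besides the shell and the picture viewer there is one more tool, called after "Call:" as name(argument=value, ...), one argument or row to a line, values as JSON. servo_tool: Moves the arm, as the interface text tells. Its arguments: {"type":"object","properties":{"linear":{"type":"array"},"twist":{"type":"array"},"grip":{"type":"number"},"newtons":{"type":"number"}},"required":["linear","twist"]}

```bash
ls; mkdir -p pics
cat > h.py <<'E'
import numpy as np,cv2,json
from scipy.spatial.transform import Rotation as R
from plant import manip
def save(n,im,s=1): cv2.imwrite('pics/'+n,cv2.cvtColor(cv2.resize(im,None,fx=s,fy=s),cv2.COLOR_RGB2BGR))
def campose(c,obs=None):
    if 'T_tool_cam' in c:
        T=np.eye(4);T[:3,:3]=R.from_quat(obs['ee_rot']).as_matrix();T[:3,3]=obs['tcp_pos'];T=T@np.array(c['T_tool_cam']);return T[:3,:3],T[:3,3]
    return R.from_quat(c['orientation']).as_matrix(),np.array(c['position'])
def ray(c,px,obs=None):
    K=np.array(c['camera_matrix']);Rm,p=campose(c,obs)
    u=cv2.undistortPoints(np.array([[px]],float),K,np.array([c['k1'],0,0,0,0.]))[0,0]
    return p,Rm@np.array([u[0],-u[1],-1])
def onz(c,px,z,obs=None):
    p,d=ray(c,px,obs);return p+d*(z-p[2])/d[2]
def proj(c,P,obs=None):
    K=np.array(c['camera_matrix']);Rm,p=campose(c,obs);q=Rm.T@(np.array(P)-p);x=q[0]/-q[2];y=-q[1]/-q[2];f=1+c['k1']*(x*x+y*y)
    return K[0,0]*x*f+K[0,2],K[1,1]*y*f+K[1,2]
E
python3 - <<'E'
from h import *
import pickle
o=manip.get_obs();print(o)
d={}
for n in('scene','top','wrist'):
    d[n]=c=manip.read_camera(n);save(n+'0.png',c['pixels'],1.5);print(n,{k:np.round(v,3).tolist() for k,v in c.items() if k!='pixels'})
pickle.dump((o,d),open('d0.pkl','wb'))
E
```

```text
pics
{'time': 0.0, 'joint_pos': array([ 1.20330925,  0.60013883, -0.00254384,  1.60010032,  0.00180608,
        0.94289557, -0.07979607]), 'qvel': array([-8.05676281e-04,  1.47403573e-03, -3.34627969e-04, -3.88958865e-05,
        1.60625127e-04,  5.17345214e-04, -3.51372537e-04]), 'tau': array([-2.02516248e-04, -7.76467109e+01,  1.56518251e+00, -2.58010340e+01,
        1.23151418e-02,  9.02274158e-03,  5.01082003e-07]), 'tcp_pos': array([ 0.20771611, -0.69413323,  0.2304176 ]), 'ee_rot': array([ 9.89443857e-01,  1.44914665e-01, -1.83296984e-04, -7.47858450e-04]), 'contact_force': array([ 0.30304858, -0.07282278,  0.48970073]), 'wrist_torque': array([ 0.00417345, -0.07125859, -0.00605341]), 'opening': 0.08544483600932955}
scene {'camera_matrix': [[460.114, 0.0, 254.328], [0.0, 460.114, 195.305], [0.0, 0.0, 1.0]], 'k1': -0.165, 'position': [0.05, 0.78, 0.588], 'orientation': [-0.138, 0.497, 0.826, -0.226]}
top {'camera_matrix': [[387.016, 0.0, 259.751], [0.0, 387.016, 190.989], [0.0, 0.0, 1.0]], 'k1': -0.122, 'position': [0.399, -0.03, 0.944], 'orientation': [0.056, -0.07, -0.697, 0.711]}
wrist {'camera_matrix': [[267.649, 0.0, 251.67], [0.0, 267.649, 188.721], [0.0, 0.0, 1.0]], 'k1': -0.027, 'T_tool_cam': [[0.0, 0.96, 0.28, 0.072], [1.0, 0.0, -0.001, -0.001], [-0.001, 0.28, -0.96, -0.143], [0.0, 0.0, 0.0, 1.0]]}
```

View pics/top0.png

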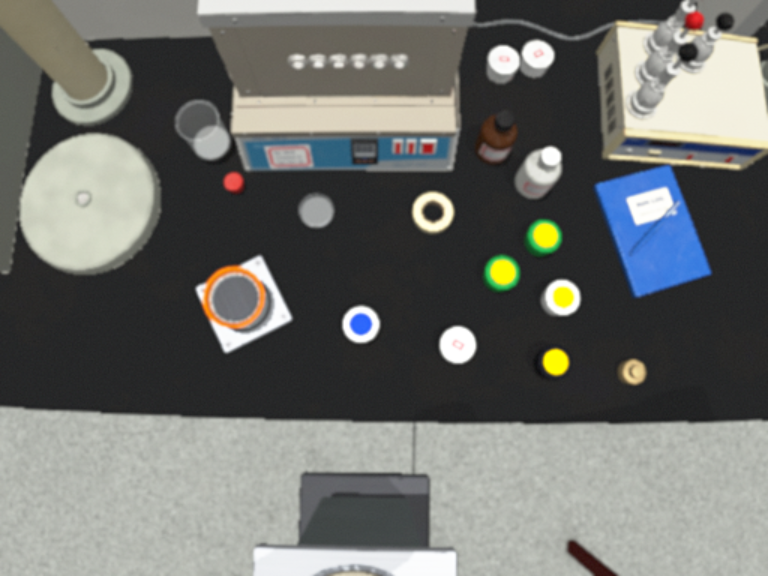

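View pics/scene0.png

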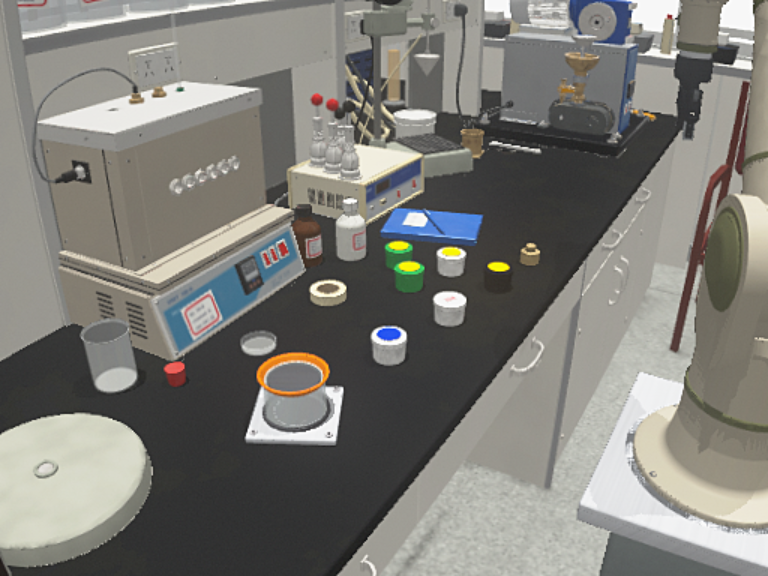

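View pics/wrist0.png

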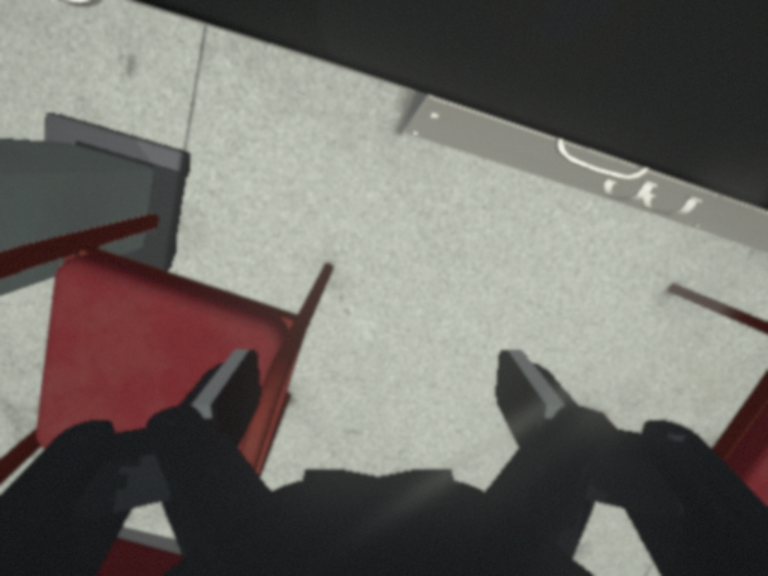

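Top view candidates (1.5x pixels): yellow stickers on the aluminium can (563,297), green cans (503,272) and (544,236), black can (555,362). The blue-dot can is at (361,324), the plain can at (458,344), and the magazine's orange collar at (236,297). I choose the aluminium can at (563,297). Next: measure, with a close crop as a check.

```bash
cat > meas.py <<'E'
from h import *
def comps(im,kind,amin=30):
    h=cv2.cvtColor(im,cv2.COLOR_RGB2HSV)
    lo,hi={'yellow':((25,150,120),(35,255,255)),'blue':((108,170,120),(125,255,255)),'orange':((5,180,120),(18,255,255)),'white':((0,0,150),(180,50,255))}[kind]
    m=cv2.inRange(h,lo,hi);n,l,s,c=cv2.connectedComponentsWithStats(m)
    out=[]
    for i in range(1,n):
        if s[i][4]>=amin:
            cs,_=cv2.findContours((l==i).astype(np.uint8),cv2.RETR_EXTERNAL,cv2.CHAIN_APPROX_NONE)
            k=max(cs,key=len)[:,0,:]
            out.append((s[i][4],c[i],k))
    return out
def circ(pts): # fit circle in plane pts Nx2
    A=np.c_[2*pts,np.ones(len(pts))];x=np.linalg.lstsq(A,(pts**2).sum(1),rcond=None)[0]
    return x[:2],np.sqrt(x[2]+x[:2]@x[:2])
def fit(c,k,z,obs=None):
    P=np.array([onz(c,p,z,obs)[:2] for p in k.astype(float)]);return circ(P)
E
python3 - <<'E'
from meas import *
import pickle
o,d=pickle.load(open('d0.pkl','rb'))
for n in('top','scene'):
    c=d[n]
    for kd,z in(('yellow',.041),('blue',.041),('orange',.074),('white',.041)):
        for a,ct,k in comps(c['pixels'],kd):
            q,r=fit(c,k,z)
            if r<.08 and q[0]<.75: print(n,kd,a,np.round(ct*1.5),'xy',np.round(q,4),'diam mm',round(2000*r,1))
im=d['top']['pixels'][140:270,270:440];save('crop.png',im,4)
E
```

```text
top yellow 203 [545. 235.] xy [ 0.653  -0.2986] diam mm 38.3
top yellow 215 [502. 271.] xy [ 0.5903 -0.2265] diam mm 38.3
top yellow 139 [563. 297.] xy [ 0.5515 -0.3243] diam mm 30.5
top yellow 244 [555. 362.] xy [ 0.4473 -0.3089] diam mm 39.9
top blue 133 [360. 323.] xy [ 0.5021 -0.0014] diam mm 28.6
top orange 289 [228. 293.] xy [0.536  0.1936] diam mm 91.7
top white 512 [649. 205.] xy [ 0.7124 -0.4834] diam mm 69.4
top white 265 [432. 211.] xy [ 0.6883 -0.1134] diam mm 59.7
top white 303 [316. 212.] xy [0.6828 0.075 ] diam mm 46.6
top white 862 [255. 310.] xy [0.531 0.184] diam mm 120.5
top white 99 [224. 293.] xy [0.5386 0.1991] diam mm 74.2
top white 278 [561. 297.] xy [ 0.5509 -0.3231] diam mm 56.6
top white 42 [200. 290.] xy [0.5486 0.253 ] diam mm 17.9
top white 301 [360. 324.] xy [ 0.5018 -0.0015] diam mm 56.0
top white 473 [457. 344.] xy [ 0.4728 -0.1534] diam mm 55.7
scene yellow 64 [398. 245.] xy [ 0.6522 -0.294 ] diam mm 36.7
scene yellow 45 [451. 251.] xy [ 0.5511 -0.3216] diam mm 28.5
scene yellow 75 [408. 266.] xy [ 0.5908 -0.2234] diam mm 37.1
scene yellow 65 [498. 266.] xy [ 0.4478 -0.3049] diam mm 33.6
scene blue 96 [388. 333.] xy [0.5022 0.0014] diam mm 31.8
scene orange 367 [291. 371.] xy [0.5325 0.199 ] diam mm 88.4
scene white 68 [515. 146.] xy [ 0.712  -1.0787] diam mm 96.7
scene white 119 [415. 219.] xy [ 0.688  -0.4323] diam mm 65.1
scene white 229 [450. 263.] xy [ 0.5324 -0.278 ] diam mm 86.1
scene white 112 [327. 289.] xy [ 0.6675 -0.0745] diam mm 57.1
scene white 357 [449. 306.] xy [ 0.4576 -0.1226] diam mm 79.9
scene white 329 [388. 346.] xy [0.4893 0.0264] diam mm 75.0
scene white 205 [258. 345.] xy [0.6512 0.1291] diam mm 47.0
scene white 47 [764. 346.] xy [-0.0138 -0.2524] diam mm 45.1
scene white 1530 [295. 416.] xy [0.5031 0.2321] diam mm 121.7
```

View pics/crop.png

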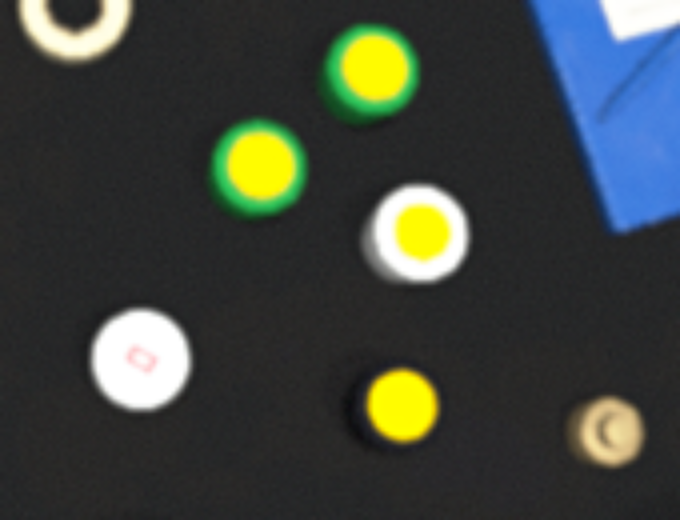

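The crop shows a light aluminium body with a smaller yellow sticker at crop pixel (421,232). The other three are green or black bodied, so the choice holds. The current jaw axis (107° in world) also clears the neighbours. I'll move towards the blue can first.

```bash
cat > go.py <<'E'
import sys
from h import *
o=manip.get_obs();Rm=R.from_quat(o['ee_rot'])
t=np.array([float(v) for v in sys.argv[1:4]]);yaw=float(sys.argv[4]) if len(sys.argv)>4 else 16.7
Rt=R.from_euler('z',yaw,degrees=True)*R.from_quat([1,0,0,0])
print('t',round(o['time'],2),'tcp',np.round(o['tcp_pos'],4),'F',np.round(o['contact_force'],1),'op',round(o['opening'],4))
print('lin',np.round(Rm.inv().apply(t-o['tcp_pos']),4),'tw',np.round((Rm.inv()*Rt).as_rotvec()/np.deg2rad(60),4),'q',np.round(o['joint_pos'],2))
E
python3 go.py .50 0 .21
```

```text
t 0.15 tcp [ 0.2078 -0.6942  0.2306] F [ 0.5 -0.  -0.5] op 0.0856
lin [ 0.479  -0.5812  0.0213] tw [-0.0012  0.0001 -0.0006] q [ 1.2   0.6  -0.    1.6   0.    0.94 -0.08]
```

Call:
servo_tool(
  linear=[
    [0.479,-0.581,0.02],
    [0.479,-0.581,0.02],
    [0.479,-0.581,0.02],
    [0.479,-0.581,0.02],
    [0.479,-0.581,0.02],
    [0.479,-0.581,0.02],
    [0.479,-0.581,0.02],
    [0.479,-0.581,0.02],
    [0.479,-0.581,0.02],
    [0.479,-0.581,0.02],
  ],
  twist=[
    [0,0,0],
    [0,0,0],
    [0,0,0],
    [0,0,0],
    [0,0,0],
    [0,0,0],
    [0,0,0],
    [0,0,0],
    [0,0,0],
    [0,0,0],
  ],
  grip=1,
)

```text
time: 0.98
tcp_pos: [0.3698, -0.3088, 0.2202]
ee_rot: [0.989, 0.145, 0.0, 0.0]
contact_force: [1.7, -1.1, 0.4]
opening: 0.0856
```

```bash
python3 go.py .50 0 .19
```

```text
t 0.98 tcp [ 0.3698 -0.3088  0.2202] F [ 1.7 -1.1  0.4] op 0.0856
lin [ 0.2132 -0.2586  0.0302] tw [ 0.0001 -0.0001 -0.0008] q [ 0.61  0.33 -0.05  2.15  0.02  0.66 -0.73]
```

Call:
servo_tool(
  linear=[
    [0.213,-0.259,0.03],
    [0.213,-0.259,0.03],
    [0.213,-0.259,0.03],
    [0.213,-0.259,0.03],
    [0.213,-0.259,0.03],
    [0.213,-0.259,0.03],
    [0.213,-0.259,0.03],
    [0.213,-0.259,0.03],
    [0.213,-0.259,0.03],
    [0.213,-0.259,0.03],
  ],
  twist=[
    [0,0,0],
    [0,0,0],
    [0,0,0],
    [0,0,0],
    [0,0,0],
    [0,0,0],
    [0,0,0],
    [0,0,0],
    [0,0,0],
    [0,0,0],
  ],
)

```text
time: 1.82
tcp_pos: [0.5001, 0.0016, 0.1898]
ee_rot: [0.989, 0.148, -0.0, -0.0]
contact_force: [-0.0, -0.9, 0.1]
opening: 0.0856
```

```bash
cat > wl.py <<'E'
import sys
from meas import *
o=manip.get_obs();c=manip.read_camera('wrist');save(sys.argv[1]+'.png',c['pixels'],1.5)
for kd,z in(('yellow',.041),('blue',.041),('orange',.074),('white',.041)):
    for a,ct,k in comps(c['pixels'],kd,100):
        q,r=fit(c,k,z,o)
        if r<.08: print(kd,a,np.round(ct*1.5),'xy',np.round(q,4),'diam mm',round(2000*r,1))
E
python3 wl.py w1; python3 go.py .502 0 .10
```

```text
yellow 934 [707. 239.] xy [ 0.592  -0.2273] diam mm 38.5
yellow 579 [708. 422.] xy [ 0.4505 -0.3112] diam mm 38.2
blue 700 [383. 263.] xy [ 0.5037 -0.0013] diam mm 32.8
orange 2832 [ 78. 125.] xy [0.537  0.1942] diam mm 94.6
white 1772 [618.  46.] xy [ 0.6879 -0.1059] diam mm 58.9
white 3215 [191. 134.] xy [0.5392 0.1752] diam mm 112.1
white 763 [ 97. 128.] xy [0.534  0.2094] diam mm 83.4
white 982 [382. 257.] xy [ 5.051e-01 -5.000e-04] diam mm 53.9
white 357 [759. 321.] xy [ 0.5502 -0.309 ] diam mm 36.8
white 1458 [554. 344.] xy [ 0.4796 -0.1496] diam mm 56.9
white 2401 [440. 450.] xy [ 0.3619 -0.0984] diam mm 88.4
white 1621 [615. 544.] xy [ 0.3081 -0.302 ] diam mm 85.9
white 1645 [142. 548.] xy [0.1667 0.1434] diam mm 83.0
t 1.87 tcp [ 0.4992 -0.0006  0.1899] F [-0.8 -1.3  0. ] op 0.0853
lin [0.003  0.0002 0.0899] tw [-0.0001  0.0009  0.0019] q [-0.05  0.39 -0.08  2.15  0.06  0.61 -1.45]
```

View pics/w1.png

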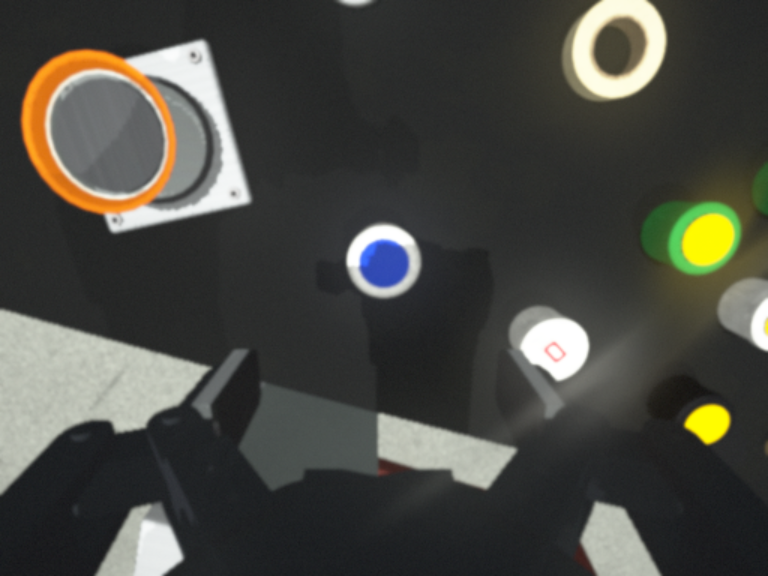

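Blue can measured at (0.503, -0.001) in two views. The wrist view shows it at (384,260) centred between the fingers, with nothing nearby. Descending.

Call:
servo_tool(
  linear=[
    [0.004,0,0.03],
    [0.004,0,0.06],
    [0.004,0,0.09],
    [0.004,0,0.12],
    [0.004,0,0.14],
    [0.004,0,0.155],
    [0.004,0,0.165],
    [0.004,0,0.169],
    [0.004,0,0.169],
    [0.004,0,0.169],
  ],
  twist=[
    [0,0,0.002],
    [0,0,0.002],
    [0,0,0.002],
    [0,0,0.002],
    [0,0,0.002],
    [0,0,0.002],
    [0,0,0.002],
    [0,0,0.002],
    [0,0,0.002],
    [0,0,0.002],
  ],
)

```text
time: 2.7
tcp_pos: [0.5033, -0.0011, 0.0218]
ee_rot: [0.99, 0.143, 0.0, 0.0]
contact_force: [0.1, -0.5, -0.7]
opening: 0.0854
```

Call:
servo_tool(
  linear=[
    [0,0,0],
    [0,0,0],
    [0,0,0],
    [0,0,0],
    [0,0,0],
    [0,0,0],
    [0,0,0],
    [0,0,0],
  ],
  twist=[
    [0,0,0],
    [0,0,0],
    [0,0,0],
    [0,0,0],
    [0,0,0],
    [0,0,0],
    [0,0,0],
    [0,0,0],
  ],
  grip=-1,
  newtons=40,
)

```text
time: 3.37
tcp_pos: [0.5036, -0.0004, 0.0224]
ee_rot: [0.99, 0.144, 0.001, 0.0]
contact_force: [-1.2, -0.2, 10.9]
opening: 0.0539
```

```bash
python3 wl.py w2|grep blue
python3 - <<'E'
from h import *
c=manip.read_camera('scene');save('s2.png',c['pixels'][180:300,170:340],4)
E
python3 go.py .503 0 .17
```

```text
blue 3392 [378. 381.] xy [ 5.031e-01 -1.000e-04] diam mm 35.9
t 3.47 tcp [ 5.036e-01 -4.000e-04  2.240e-02] F [-0.4 -1.  11.5] op 0.0533
lin [-0.0003 -0.0005 -0.1476] tw [ 0.0005 -0.0015 -0.0027] q [-0.09  0.69 -0.03  2.25  0.11  0.2  -1.5 ]
```

View pics/w2.png

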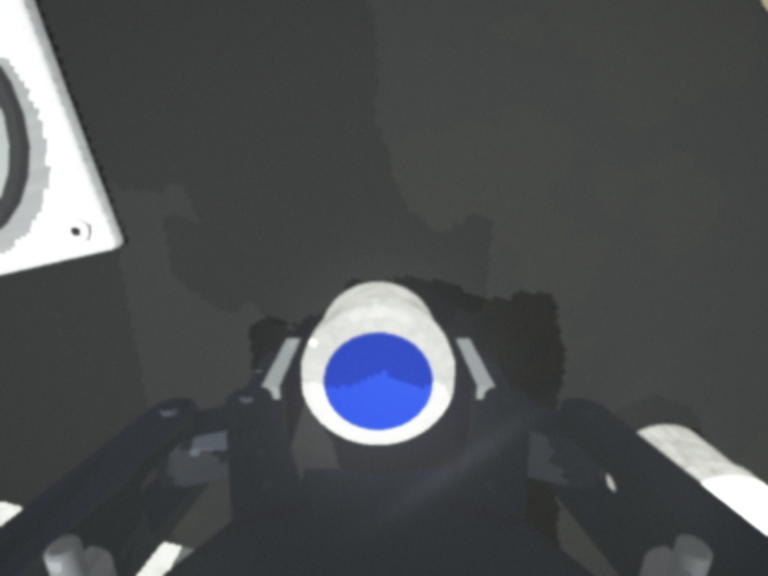

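View pics/s2.png

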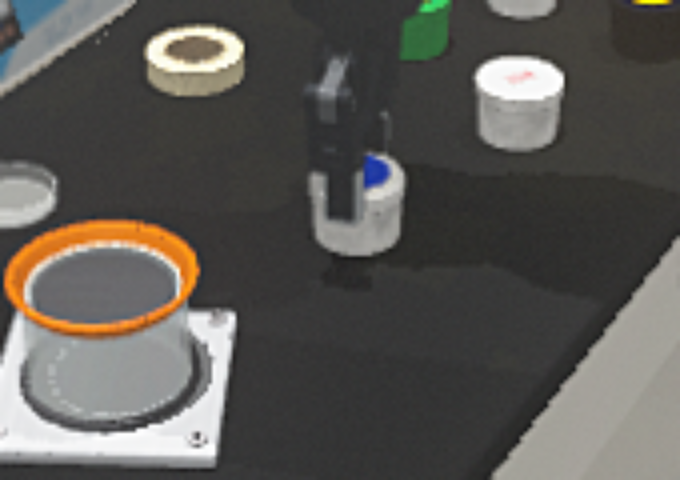

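Blue can gripped: opening 53.9 mm against the 55 mm lid. The wrist view shows it between the pads at (378,381), with the tips about 15 mm below the lid top. Lifting and moving over the magazine.

Call:
servo_tool(
  linear=[
    [0,0,-0.03],
    [0,0,-0.06],
    [0,0,-0.09],
    [0,0,-0.12],
    [0,0,-0.145],
    [0,0,-0.145],
  ],
  twist=[
    [0,0,0],
    [0,0,0],
    [0,0,0],
    [0,0,0],
    [0,0,0],
    [0,0,0],
  ],
)

```text
time: 3.97
tcp_pos: [0.5051, -0.0003, 0.171]
ee_rot: [0.99, 0.144, 0.004, 0.0]
contact_force: [1.1, -0.6, -0.5]
opening: 0.0529
```

```bash
python3 wl.py w3; python3 go.py .537 .195 .17
```

```text
yellow 1037 [720. 248.] xy [ 0.5919 -0.227 ] diam mm 38.7
yellow 706 [720. 441.] xy [ 0.4487 -0.3102] diam mm 39.9
blue 3434 [377. 381.] xy [ 0.4233 -0.0245] diam mm 78.9
orange 3011 [ 54. 136.] xy [0.5371 0.1929] diam mm 93.3
white 1918 [624.  47.] xy [ 0.6871 -0.1054] diam mm 58.3
white 3552 [175. 140.] xy [0.5399 0.1736] diam mm 110.8
white 830 [ 72. 136.] xy [0.5334 0.2109] diam mm 83.9
white 4247 [386. 386.] xy [ 0.4169 -0.0351] diam mm 130.0
white 1885 [557. 362.] xy [ 0.4776 -0.1486] diam mm 60.4
white 160 [532. 498.] xy [ 0.3583 -0.1839] diam mm 26.8
white 217 [194. 511.] xy [0.2652 0.0943] diam mm 41.2
white 317 [592. 551.] xy [ 0.3266 -0.2601] diam mm 62.3
white 346 [161. 562.] xy [0.1912 0.1114] diam mm 37.1
t 4.02 tcp [ 5.045e-01 -3.000e-04  1.690e-01] F [-0.4  0.4 -1. ] op 0.0531
lin [ 0.0868 -0.178  -0.0007] tw [ 0.0012 -0.0053 -0.0028] q [-0.05  0.43 -0.08  2.16  0.07  0.55 -1.47]
```

View pics/w3.png

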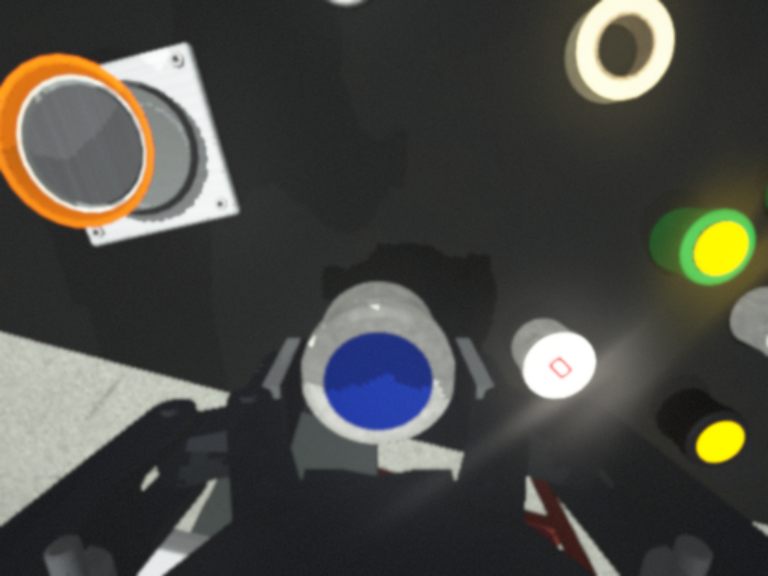

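The can is held securely. The magazine centre comes out at (0.537, 0.194) in three views.

Call:
servo_tool(
  linear=[
    [0.015,-0.03,0],
    [0.03,-0.06,0],
    [0.045,-0.09,0],
    [0.06,-0.12,0],
    [0.075,-0.15,0],
    [0.087,-0.177,0],
    [0.087,-0.177,0],
    [0.087,-0.177,0],
    [0.087,-0.177,0],
  ],
  twist=[
    [0,0,0],
    [0,0,0],
    [0,0,0],
    [0,0,0],
    [0,0,0],
    [0,0,0],
    [0,0,0],
    [0,0,0],
    [0,0,0],
  ],
)

```text
time: 4.77
tcp_pos: [0.5354, 0.1934, 0.1652]
ee_rot: [0.99, 0.144, -0.001, 0.001]
contact_force: [-0.1, -0.8, -0.2]
opening: 0.0535
```

```bash
python3 wl.py w4|grep -E 'orange|blue'; python3 go.py .537 .194 .09;  python3 - <<'E'
from h import *
c=manip.read_camera('scene');save('s4.png',c['pixels'][180:310,120:290],4)
E
```

```text
blue 3400 [378. 381.] xy [0.4549 0.1695] diam mm 77.3
orange 1020 [371. 267.] xy [0.5373 0.194 ] diam mm 86.9
t 4.82 tcp [0.5356 0.1927 0.1655] F [ 0.8 -0.5 -0.8] op 0.0534
lin [ 0.0018 -0.0009  0.0755] tw [ 0.0009  0.0016 -0.0035] q [-0.4   0.5  -0.06  2.02  0.05  0.63 -1.78]
```

View pics/w4.png

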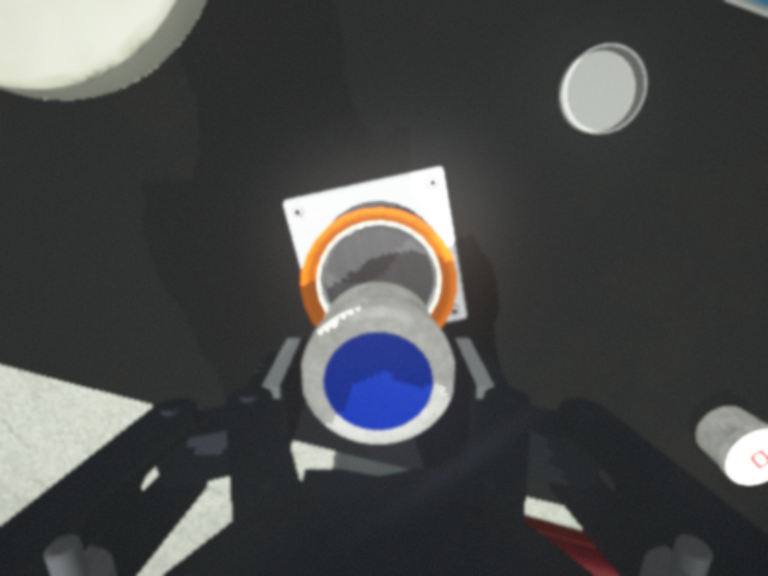

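View pics/s4.png

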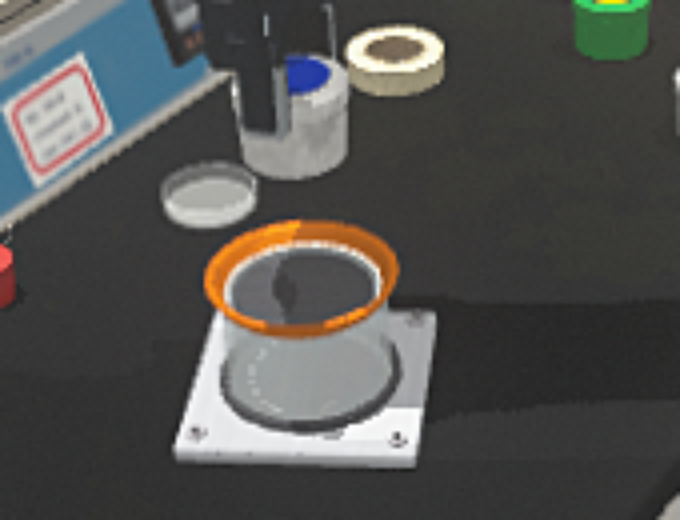

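The can hangs level, directly over the collar: can at (378,381) and collar column (378) in the wrist view. Lowering to just above the floor plate, then slowly to contact.

Call:
servo_tool(
  linear=[
    [0.002,-0.001,0.02],
    [0.002,-0.001,0.04],
    [0.002,-0.001,0.055],
    [0.002,-0.001,0.065],
    [0.002,-0.001,0.072],
    [0.002,-0.001,0.074],
    [0.002,-0.001,0.076],
    [0.002,-0.001,0.078],
    [0.002,-0.001,0.078],
  ],
  twist=[
    [0,0,-0.003],
    [0,0,-0.003],
    [0,0,-0.003],
    [0,0,-0.003],
    [0,0,-0.003],
    [0,0,-0.003],
    [0,0,-0.003],
    [0,0,-0.003],
    [0,0,-0.003],
  ],
)

```text
time: 5.62
tcp_pos: [0.538, 0.1956, 0.0885]
ee_rot: [0.989, 0.145, 0.0, -0.0]
contact_force: [-0.5, 0.6, 0.5]
opening: 0.0533
```

Call:
servo_tool(
  linear=[
    [0,0,0.001],
    [0,0,0.002],
    [0,0,0.002],
  ],
  twist=[
    [0,0,0],
    [0,0,0],
    [0,0,0],
  ],
)

```text
time: 5.87
tcp_pos: [0.5379, 0.1957, 0.0864]
ee_rot: [0.989, 0.145, 0.0, -0.0]
contact_force: [1.0, 0.3, -0.7]
opening: 0.0532
```

Call:
servo_tool(
  linear=[
    [0,0,0.001],
    [0,0,0.002],
    [0,0,0.002],
  ],
  twist=[
    [0,0,0],
    [0,0,0],
    [0,0,0],
  ],
)

```text
time: 6.12
tcp_pos: [0.5379, 0.1957, 0.0843]
ee_rot: [0.989, 0.145, 0.0, -0.0]
contact_force: [-0.2, -0.2, 2.8]
opening: 0.0531
```

Call:
servo_tool(
  linear=[
    [0,0,0.001],
    [0,0,0.002],
    [0,0,0.002],
  ],
  twist=[
    [0,0,0],
    [0,0,0],
    [0,0,0],
  ],
)

```text
time: 6.37
tcp_pos: [0.5379, 0.1957, 0.0821]
ee_rot: [0.989, 0.145, 0.0, -0.0]
contact_force: [-0.7, 0.5, 3.1]
opening: 0.0535
```

The can rests on the floor plate (about 3 N up). Releasing, then withdrawing upward.

Call:
servo_tool(
  linear=[
    [0,0,0],
    [0,0,0],
    [0,0,0],
    [0,0,0],
    [0,0,0],
  ],
  twist=[
    [0,0,0],
    [0,0,0],
    [0,0,0],
    [0,0,0],
    [0,0,0],
  ],
  grip=1,
)

```text
time: 6.78
tcp_pos: [0.5378, 0.1956, 0.0821]
ee_rot: [0.989, 0.145, -0.0, 0.0]
contact_force: [0.3, -0.1, -0.6]
opening: 0.0856
```

Call:
servo_tool(
  linear=[
    [0,0,-0.01],
    [0,0,-0.03],
    [0,0,-0.06],
    [0,0,-0.09],
    [0,0,-0.12],
    [0,0,-0.12],
    [0,0,-0.12],
  ],
  twist=[
    [0,0,0],
    [0,0,0],
    [0,0,0],
    [0,0,0],
    [0,0,0],
    [0,0,0],
    [0,0,0],
  ],
)

```text
time: 7.37
tcp_pos: [0.5386, 0.1959, 0.2046]
ee_rot: [0.989, 0.145, 0.002, -0.001]
contact_force: [-0.6, -0.2, -0.4]
opening: 0.0851
```

```bash
cat > look.py <<'E'
import sys
from meas import *
n=sys.argv[1]
for cam in('top','scene'):
    c=manip.read_camera(cam)
    save(n+cam[0]+'.png',c['pixels'][180:310,120:290] if cam=='scene' else c['pixels'][150:250,110:270],4)
    for kd in('orange','blue','yellow'):
        for a,ct,k in comps(c['pixels'],kd):
            for z in ((.041,.101) if kd!='orange' else (.074,)):
                q,r=fit(c,k,z)
                if r<.08 and q[0]<.75: print(cam,kd,a,np.round(ct),'z',z,'xy',np.round(q,4),'diam',round(2000*r,1))
E
python3 look.py a; python3 wl.py w5|grep -E 'orange|blue'; python3 go.py .5515 -.323 .2
```

```text
top orange 127 [142. 198.] z 0.074 xy [0.5348 0.1934] diam 86.9
top orange 38 [170. 189.] z 0.074 xy [0.5372 0.1874] diam 77.2
top blue 157 [151. 195.] z 0.041 xy [0.5457 0.211 ] diam 31.9
top blue 157 [151. 195.] z 0.101 xy [0.5359 0.195 ] diam 29.8
top yellow 204 [363. 157.] z 0.041 xy [ 0.6531 -0.2986] diam 38.4
top yellow 204 [363. 157.] z 0.101 xy [ 0.6362 -0.2807] diam 35.9
top yellow 215 [335. 181.] z 0.041 xy [ 0.5903 -0.2265] diam 38.3
top yellow 215 [335. 181.] z 0.101 xy [ 0.5776 -0.2134] diam 35.8
top yellow 138 [375. 198.] z 0.041 xy [ 0.5515 -0.3244] diam 30.4
top yellow 138 [375. 198.] z 0.101 xy [ 0.5413 -0.3048] diam 28.4
top yellow 246 [370. 241.] z 0.041 xy [ 0.4476 -0.309 ] diam 40.2
top yellow 246 [370. 241.] z 0.101 xy [ 0.4444 -0.2904] diam 37.5
scene orange 241 [195. 251.] z 0.074 xy [0.5321 0.1997] diam 88.5
scene blue 144 [193. 237.] z 0.041 xy [0.5954 0.1257] diam 37.0
scene blue 144 [193. 237.] z 0.101 xy [0.5355 0.1975] diam 32.9
scene yellow 64 [265. 163.] z 0.041 xy [ 0.6522 -0.294 ] diam 36.7
scene yellow 64 [265. 163.] z 0.101 xy [ 0.5861 -0.1762] diam 32.7
scene yellow 45 [301. 167.] z 0.041 xy [ 0.5511 -0.3216] diam 28.5
scene yellow 45 [301. 167.] z 0.101 xy [ 0.4961 -0.2008] diam 25.4
scene yellow 76 [272. 177.] z 0.041 xy [ 0.5909 -0.2231] diam 37.4
scene yellow 76 [272. 177.] z 0.101 xy [ 0.5315 -0.113 ] diam 33.3
scene yellow 67 [332. 177.] z 0.041 xy [ 0.4476 -0.3045] diam 34.2
scene yellow 67 [332. 177.] z 0.101 xy [ 0.404  -0.1855] diam 30.5
orange 148 [323. 255.] xy [0.5395 0.2143] diam mm 49.2
orange 461 [385. 321.] xy [0.5343 0.191 ] diam mm 82.1
t 7.52 tcp [0.5372 0.1954 0.2016] F [ 0.8 -0.2 -1.7] op 0.0856
lin [-0.1354  0.5005  0.0018] tw [0.0002 0.0013 0.0004] q [-0.4   0.45 -0.07  1.98  0.05  0.71 -1.78]
```

View pics/w5.png

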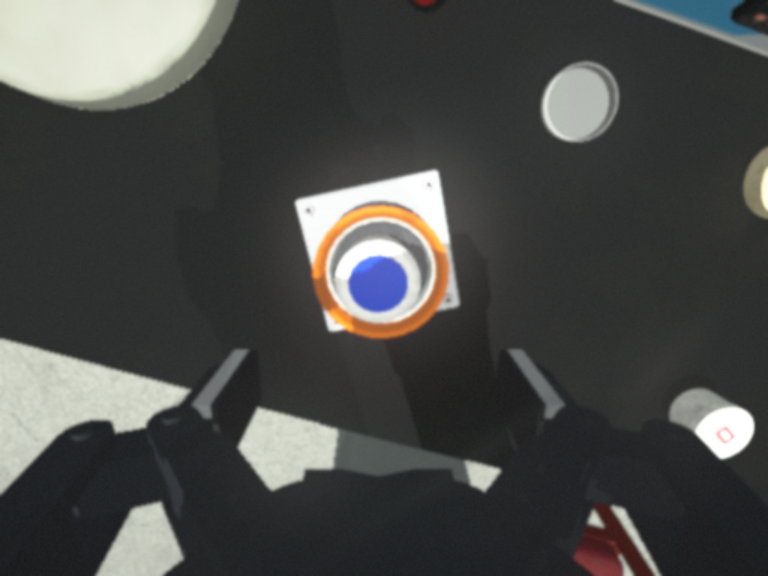

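View pics/as.png

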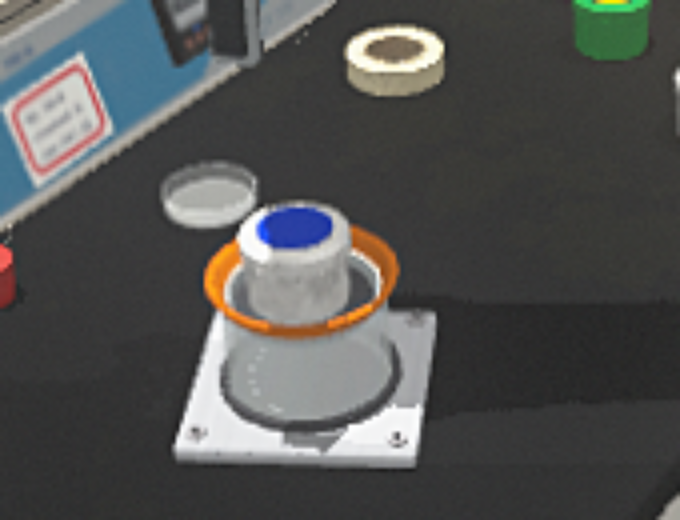

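The blue can stands upright in the tube, centred to about 2 mm: sticker at (378,284) within the collar in the wrist view, released. Now to the yellow can.

Call:
servo_tool(
  linear=[
    [-0.01,0.04,0],
    [-0.02,0.08,0],
    [-0.03,0.12,0],
    [-0.045,0.16,0],
    [-0.055,0.2,0],
    [-0.065,0.24,0],
    [-0.075,0.28,0],
    [-0.086,0.32,0],
    [-0.097,0.36,0],
    [-0.108,0.4,0],
  ],
  twist=[
    [0,0,0],
    [0,0,0],
    [0,0,0],
    [0,0,0],
    [0,0,0],
    [0,0,0],
    [0,0,0],
    [0,0,0],
    [0,0,0],
    [0,0,0],
  ],
)

```text
time: 8.35
tcp_pos: [0.5485, -0.2204, 0.2008]
ee_rot: [0.989, 0.145, -0.001, -0.001]
contact_force: [1.4, 0.1, 0.1]
opening: 0.0851
```

Call:
servo_tool(
  linear=[
    [-0.013,0.05,0],
    [-0.027,0.1,0],
    [-0.027,0.1,0],
    [-0.027,0.1,0],
    [-0.027,0.1,0],
  ],
  twist=[
    [0,0,0],
    [0,0,0],
    [0,0,0],
    [0,0,0],
    [0,0,0],
  ],
)

```text
time: 8.77
tcp_pos: [0.5512, -0.3232, 0.2004]
ee_rot: [0.99, 0.144, -0.001, -0.001]
contact_force: [0.3, 0.9, 0.5]
opening: 0.0852
```

```bash
python3 wl.py w6; python3 go.py .5515 -.323 .022
```

```text
yellow 1169 [386. 114.] xy [ 0.6549 -0.2981] diam mm 38.4
yellow 1040 [266. 173.] xy [ 0.5918 -0.2257] diam mm 38.3
yellow 718 [381. 260.] xy [ 0.5532 -0.3245] diam mm 34.4
yellow 709 [327. 371.] xy [ 0.449  -0.3083] diam mm 38.8
blue 246 [588.  29.] xy [ 0.7447 -0.413 ] diam mm 20.4
blue 465 [559.  76.] xy [ 0.7077 -0.3928] diam mm 49.4
blue 1113 [727.  49.] xy [ 0.7619 -0.511 ] diam mm 40.1
blue 151 [539. 223.] xy [ 0.6089 -0.4118] diam mm 68.9
blue 168 [697. 268.] xy [ 0.6222 -0.5562] diam mm 36.2
white 615 [159.  15.] xy [ 0.6841 -0.1313] diam mm 41.6
white 3044 [659. 108.] xy [ 0.7159 -0.4813] diam mm 66.9
white 143 [702. 137.] xy [ 0.7122 -0.5169] diam mm 24.3
white 917 [379. 255.] xy [ 0.5548 -0.3236] diam mm 54.3
white 1743 [152. 291.] xy [ 0.4773 -0.1577] diam mm 58.6
white 1607 [ 28. 387.] xy [ 0.3494 -0.0672] diam mm 76.3
white 1615 [327. 449.] xy [ 0.3795 -0.329 ] diam mm 95.7
white 187 [473. 479.] xy [ 0.3801 -0.4647] diam mm 26.2
white 1750 [613. 546.] xy [ 0.3436 -0.6358] diam mm 89.9
white 449 [121. 560.] xy [ 0.1802 -0.158 ] diam mm 46.3
t 8.82 tcp [ 0.5517 -0.3214  0.2007] F [ 0.5  0.6 -0.6] op 0.0851
lin [-0.0004  0.0019  0.1787] tw [-0.0022  0.0016  0.0001] q [ 0.48  0.53 -0.06  1.83  0.04  0.78 -0.88]
```

View pics/w6.png

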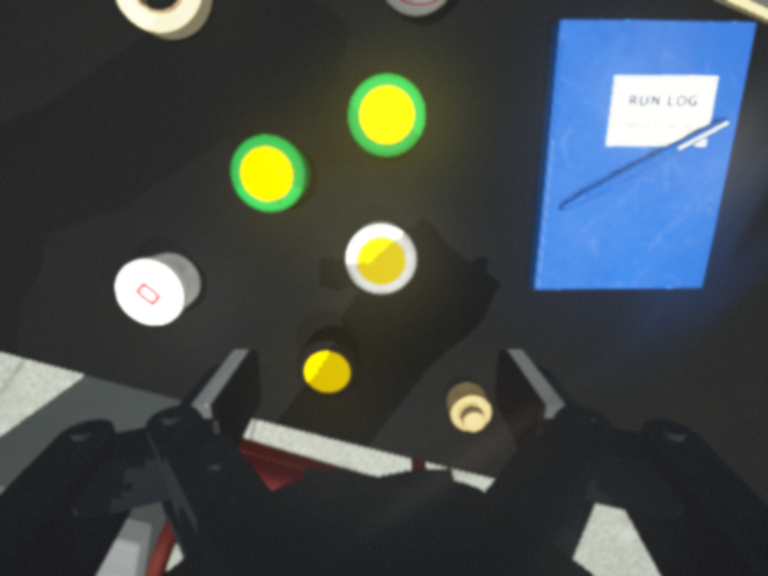

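The yellow-dot aluminium can is at (381,260), centred between the fingers; position (0.552, -0.324). Finger paths left and right are clear. Descending.

Call:
servo_tool(
  linear=[
    [0,0.001,0.03],
    [0,0.002,0.06],
    [0,0.002,0.09],
    [0,0.002,0.12],
    [0,0.002,0.145],
    [0,0.002,0.163],
    [0,0.002,0.173],
    [0,0.002,0.178],
    [0,0.002,0.178],
    [0,0.002,0.178],
  ],
  twist=[
    [0,0,0],
    [0,0,0],
    [0,0,0],
    [0,0,0],
    [0,0,0],
    [0,0,0],
    [0,0,0],
    [0,0,0],
    [0,0,0],
    [0,0,0],
  ],
)

```text
time: 9.65
tcp_pos: [0.5535, -0.3235, 0.0249]
ee_rot: [0.989, 0.146, 0.0, 0.0]
contact_force: [-0.0, 1.0, 1.0]
opening: 0.0856
```

Call:
servo_tool(
  linear=[
    [0,0,0],
    [0,0,0],
    [0,0,0],
    [0,0,0],
    [0,0,0],
    [0,0,0],
    [0,0,0],
    [0,0,0],
  ],
  twist=[
    [0,0,0],
    [0,0,0],
    [0,0,0],
    [0,0,0],
    [0,0,0],
    [0,0,0],
    [0,0,0],
    [0,0,0],
  ],
  grip=-1,
  newtons=50,
)

```text
time: 10.32
tcp_pos: [0.5535, -0.3243, 0.0258]
ee_rot: [0.989, 0.145, 0.001, 0.0]
contact_force: [-0.5, 0.5, 9.5]
opening: 0.0529
```

Call:
servo_tool(
  linear=[
    [0,0,-0.03],
    [0,0,-0.06],
    [0,0,-0.09],
    [0,0,-0.12],
    [0,0,-0.15],
    [0,0,-0.18],
    [0,0,-0.18],
    [0,0,-0.18],
  ],
  twist=[
    [0,0,0],
    [0,0,0],
    [0,0,0],
    [0,0,0],
    [0,0,0],
    [0,0,0],
    [0,0,0],
    [0,0,0],
  ],
)

```text
time: 10.98
tcp_pos: [0.5537, -0.3246, 0.2067]
ee_rot: [0.989, 0.145, 0.002, 0.001]
contact_force: [0.1, 0.6, -0.1]
opening: 0.0531
```

```bash
python3 wl.py w7|grep yell; python3 go.py .537 .195 .2
```

```text
yellow 1111 [382. 120.] xy [ 0.6547 -0.298 ] diam mm 38.4
yellow 1005 [265. 177.] xy [ 0.5919 -0.2258] diam mm 38.5
yellow 3394 [377. 376.] xy [ 0.4557 -0.3541] diam mm 88.4
t 11.03 tcp [ 0.5528 -0.3241  0.205 ] F [-0.9  0.3 -0.9] op 0.0528
lin [ 0.1341 -0.5017  0.0046] tw [ 0.0009 -0.0009  0.0002] q [ 0.48  0.53 -0.06  1.83  0.04  0.79 -0.88]
```

View pics/w7.png

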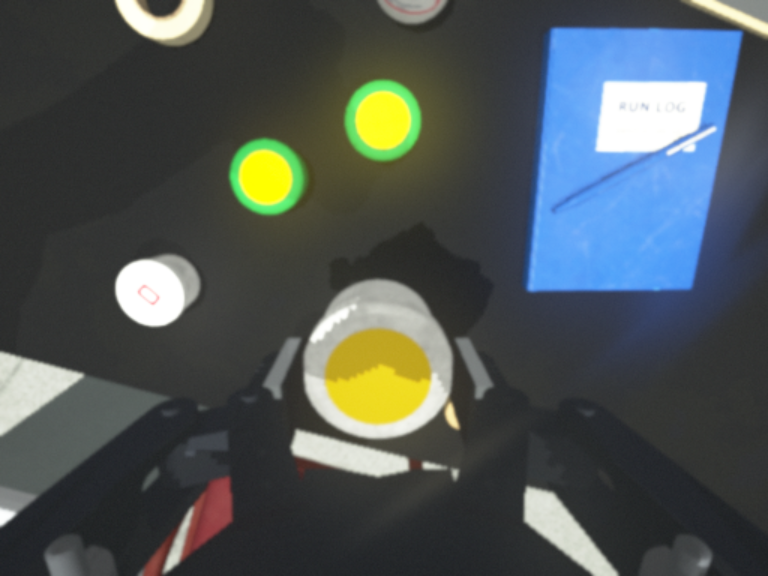

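Yellow can held (377,376) and level; can bottom is about 25.5 mm below the TCP. Carrying it to the magazine at height 0.2.

Call:
servo_tool(
  linear=[
    [0.01,-0.04,0],
    [0.02,-0.08,0],
    [0.032,-0.12,0],
    [0.043,-0.16,0],
    [0.054,-0.2,0],
    [0.065,-0.24,0],
    [0.075,-0.28,0],
    [0.086,-0.32,0],
    [0.096,-0.36,0],
    [0.107,-0.4,0],
  ],
  twist=[
    [0,0,0],
    [0,0,0],
    [0,0,0],
    [0,0,0],
    [0,0,0],
    [0,0,0],
    [0,0,0],
    [0,0,0],
    [0,0,0],
    [0,0,0],
  ],
)

```text
time: 11.87
tcp_pos: [0.5389, 0.0915, 0.2028]
ee_rot: [0.989, 0.145, -0.001, 0.0]
contact_force: [1.1, -0.3, 0.0]
opening: 0.0529
```

Call:
servo_tool(
  linear=[
    [0.01,-0.035,0],
    [0.02,-0.07,0],
    [0.027,-0.102,0],
    [0.027,-0.102,0],
    [0.027,-0.102,0],
    [0.027,-0.102,0],
  ],
  twist=[
    [0,0,0],
    [0,0,0],
    [0,0,0],
    [0,0,0],
    [0,0,0],
    [0,0,0],
  ],
)

```text
time: 12.37
tcp_pos: [0.5361, 0.1946, 0.2029]
ee_rot: [0.989, 0.146, -0.001, 0.001]
contact_force: [0.1, -1.5, 0.2]
opening: 0.0527
```

```bash
python3 look.py b|grep -E 'orange|blue'; python3 wl.py w8|grep -E 'yell|orange'; python3 go.py .537 .195 .132
```

```text
top orange 37 [170. 189.] z 0.074 xy [0.5369 0.1879] diam 78.0
top orange 52 [143. 210.] z 0.074 xy [0.5363 0.1923] diam 90.4
top blue 62 [154. 197.] z 0.041 xy [0.544  0.2073] diam 24.4
top blue 62 [154. 197.] z 0.101 xy [0.5344 0.1916] diam 22.7
scene orange 247 [195. 251.] z 0.074 xy [0.5321 0.1996] diam 88.5
scene blue 130 [194. 237.] z 0.041 xy [0.5951 0.1257] diam 36.7
scene blue 130 [194. 237.] z 0.101 xy [0.5352 0.1975] diam 32.6
yellow 3350 [378. 377.] xy [0.4391 0.1645] diam mm 87.6
orange 187 [323. 250.] xy [0.5401 0.2086] diam mm 59.8
orange 109 [436. 286.] xy [0.5406 0.167 ] diam mm 38.2
t 12.52 tcp [0.5368 0.1936 0.2037] F [-0.5  0.1 -0.9] op 0.0529
lin [ 0.0007 -0.0013  0.0717] tw [ 0.0006  0.0011 -0.0017] q [-0.39  0.45 -0.07  1.98  0.05  0.71 -1.78]
```

View pics/w8.png

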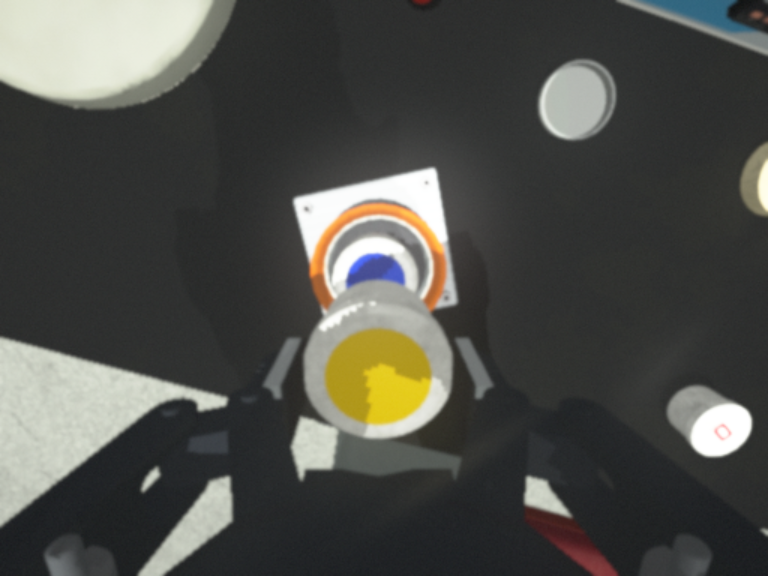

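View pics/bs.png

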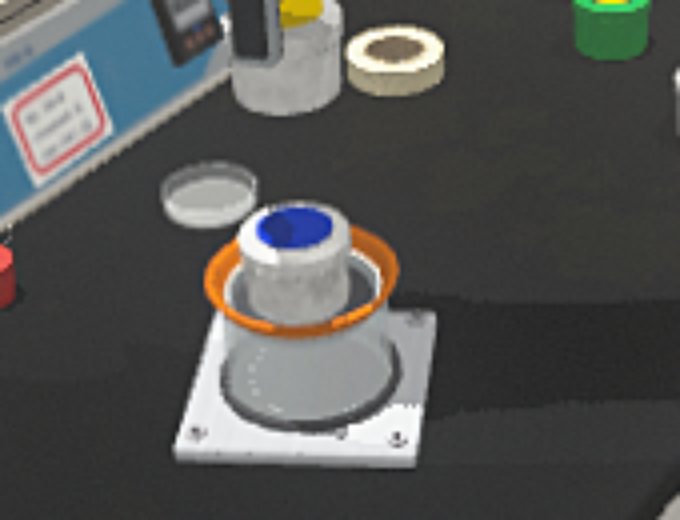

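The yellow can (378,377) is aligned over the blue one (376,275). I expect first contact at TCP z ≈ 0.126 and the bottom stop at TCP z ≈ 0.0865.

Call:
servo_tool(
  linear=[
    [0,-0.001,0.02],
    [0,-0.001,0.04],
    [0,-0.001,0.055],
    [0,-0.001,0.065],
    [0,-0.001,0.071],
    [0,-0.001,0.073],
    [0,-0.001,0.073],
  ],
  twist=[
    [0,0,0],
    [0,0,0],
    [0,0,0],
    [0,0,0],
    [0,0,0],
    [0,0,0],
    [0,0,0],
  ],
)

```text
time: 13.1
tcp_pos: [0.5367, 0.1959, 0.1311]
ee_rot: [0.989, 0.145, -0.0, 0.0]
contact_force: [0.4, 0.1, -1.2]
opening: 0.0533
```

Call:
servo_tool(
  linear=[
    [0,0,0.001],
    [0,0,0.002],
    [0,0,0.003],
    [0,0,0.004],
    [0,0,0.005],
    [0,0,0.006],
    [0,0,0.007],
    [0,0,0.008],
    [0,0,0.008],
  ],
  twist=[
    [0,0,0],
    [0,0,0],
    [0,0,0],
    [0,0,0],
    [0,0,0],
    [0,0,0],
    [0,0,0],
    [0,0,0],
    [0,0,0],
  ],
)

```text
time: 13.85
tcp_pos: [0.5366, 0.1963, 0.1231]
ee_rot: [0.989, 0.145, 0.0, 0.0]
contact_force: [0.3, -0.6, 0.7]
opening: 0.0525
```

```bash
python3 look.py c|grep -E 'orange|blue'; python3 wl.py w9|grep -E 'yell|orange'; python3 go.py .537 .195 .09
```

```text
top orange 43 [142. 211.] z 0.074 xy [0.5232 0.2043] diam 57.8
scene orange 246 [195. 251.] z 0.074 xy [0.5321 0.1995] diam 88.8
yellow 3226 [378. 378.] xy [0.4823 0.1802] diam mm 63.5
orange 388 [465. 305.] xy [0.5512 0.1671] diam mm 34.5
orange 163 [302. 290.] xy [0.5385 0.2354] diam mm 14.7
t 14.0 tcp [0.5366 0.1964 0.1232] F [-0.1 -0.   1.3] op 0.053
lin [-0.      0.0014  0.0332] tw [-0.     -0.0001  0.0004] q [-0.41  0.56 -0.06  2.05  0.07  0.54 -1.8 ]
```

View pics/cs.png

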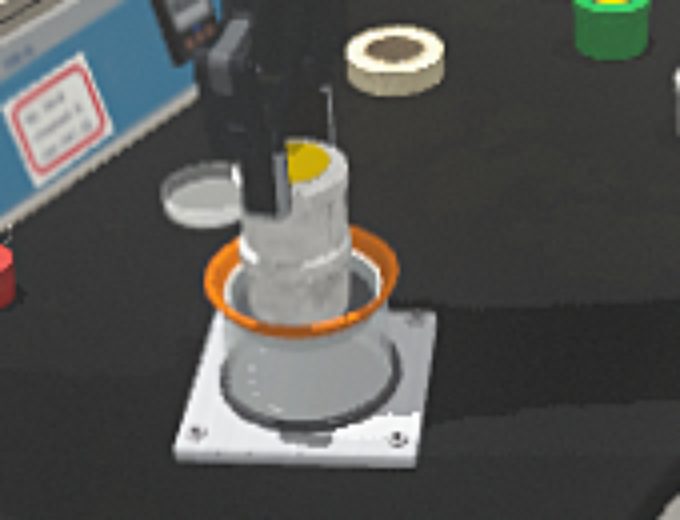

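The cans are stacked and aligned at contact. Pushing down slowly while watching the force.

Call:
servo_tool(
  linear=[
    [0,0,0.002],
    [0,0,0.004],
    [0,0,0.006],
    [0,0,0.008],
    [0,0,0.01],
    [0,0,0.01],
  ],
  twist=[
    [0,0,0],
    [0,0,0],
    [0,0,0],
    [0,0,0],
    [0,0,0],
    [0,0,0],
  ],
)

```text
time: 14.5
tcp_pos: [0.5365, 0.1963, 0.1127]
ee_rot: [0.989, 0.145, -0.0, 0.0]
contact_force: [0.3, 0.0, 0.3]
opening: 0.0526
```

Call:
servo_tool(
  linear=[
    [0,0,0.002],
    [0,0,0.004],
    [0,0,0.006],
    [0,0,0.008],
    [0,0,0.01],
    [0,0,0.01],
  ],
  twist=[
    [0,0,0],
    [0,0,0],
    [0,0,0],
    [0,0,0],
    [0,0,0],
    [0,0,0],
  ],
)

```text
time: 15.0
tcp_pos: [0.5364, 0.1962, 0.1027]
ee_rot: [0.989, 0.145, -0.0, 0.0]
contact_force: [0.1, 0.2, -0.5]
opening: 0.0532
```

```bash
python3 look.py d|grep -E 'scene.*orange'; python3 wl.py w10|grep -E 'yell|orange'; python3 go.py .537 .195 .087
```

```text
scene orange 259 [194. 250.] z 0.074 xy [0.532  0.1995] diam 88.9
yellow 3195 [378. 378.] xy [0.4931 0.1834] diam mm 57.7
orange 332 [293. 311.] xy [0.5355 0.2321] diam mm 20.6
orange 398 [477. 319.] xy [0.5535 0.1542] diam mm 18.9
t 15.15 tcp [0.5364 0.1962 0.1029] F [ 0.  -0.6 -0.8] op 0.053
lin [0.0002 0.0013 0.0159] tw [0.0001 0.0005 0.0003] q [-0.41  0.59 -0.06  2.06  0.07  0.49 -1.8 ]
```

View pics/ds.png

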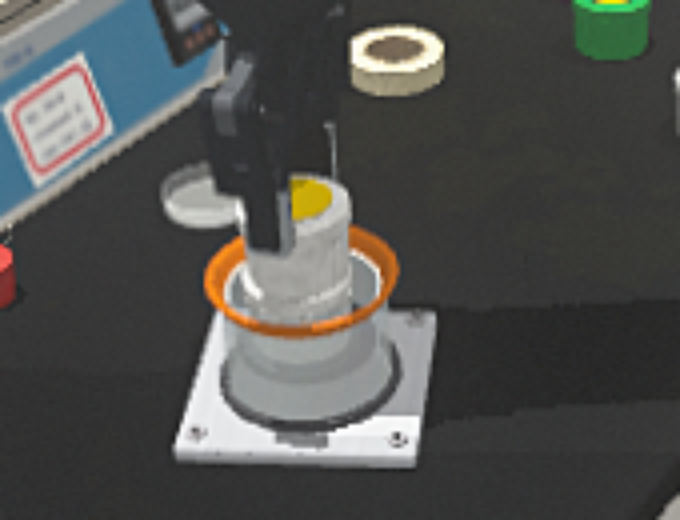

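The stack is moving down straight. Continuing to the stop.

Call:
servo_tool(
  linear=[
    [0,0,0.002],
    [0,0,0.004],
    [0,0,0.006],
    [0,0,0.008],
    [0,0,0.01],
    [0,0,0.012],
  ],
  twist=[
    [0,0,0],
    [0,0,0],
    [0,0,0],
    [0,0,0],
    [0,0,0],
    [0,0,0],
  ],
)

```text
time: 15.65
tcp_pos: [0.5366, 0.1963, 0.091]
ee_rot: [0.989, 0.145, 0.0, 0.0]
contact_force: [-0.7, -0.8, 3.6]
opening: 0.0528
```

Call:
servo_tool(
  linear=[
    [0,0,0.001],
    [0,0,0.002],
    [0,0,0.003],
    [0,0,0.003],
  ],
  twist=[
    [0,0,0],
    [0,0,0],
    [0,0,0],
    [0,0,0],
  ],
)

```text
time: 15.98
tcp_pos: [0.5365, 0.1962, 0.0879]
ee_rot: [0.989, 0.145, -0.0, 0.0]
contact_force: [0.6, -0.6, -0.6]
opening: 0.0524
```

Call:
servo_tool(
  linear=[
    [0,0,0.001],
    [0,0,0.002],
    [0,0,0.002],
  ],
  twist=[
    [0,0,0],
    [0,0,0],
    [0,0,0],
  ],
)

```text
time: 16.23
tcp_pos: [0.5366, 0.1963, 0.0863]
ee_rot: [0.989, 0.145, 0.0, 0.0]
contact_force: [-0.6, -1.7, 3.8]
opening: 0.0529
```

Call:
servo_tool(
  linear=[
    [0,0,0.001],
    [0,0,0.0015],
    [0,0,0.0015],
  ],
  twist=[
    [0,0,0],
    [0,0,0],
    [0,0,0],
  ],
)

```text
time: 16.48
tcp_pos: [0.5369, 0.1964, 0.0861]
ee_rot: [0.989, 0.145, 0.001, -0.0]
contact_force: [-3.4, -1.8, 19.6]
opening: 0.0528
```

```bash
python3 look.py e|grep -E 'scene.*orange'; python3 go.py .537 .195 .087
```

```text
scene orange 243 [195. 251.] z 0.074 xy [0.532  0.1995] diam 89.0
t 16.58 tcp [0.5369 0.1964 0.086 ] F [-3.7 -2.5 19.1] op 0.053
lin [-0.0003  0.0014 -0.001 ] tw [-0.     -0.0012  0.0003] q [-0.41  0.62 -0.06  2.07  0.08  0.46 -1.8 ]
```

View pics/es.png

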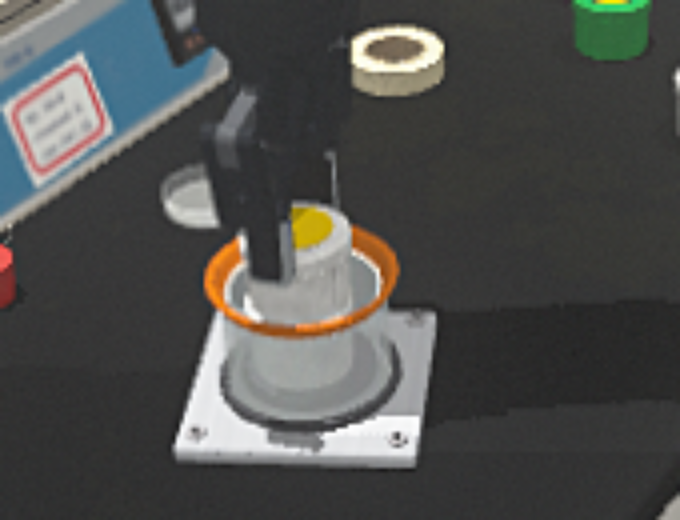

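The force jumps to 19 N with motion stopped at TCP z 0.086, which is the predicted bottom stop. Easing off, releasing and withdrawing.

Call:
servo_tool(
  linear=[
    [0,0,-0.001],
    [0,0,-0.001],
    [0,0,-0.001],
  ],
  twist=[
    [0,0,0],
    [0,0,0],
    [0,0,0],
  ],
)

```text
time: 16.83
tcp_pos: [0.5369, 0.1964, 0.0862]
ee_rot: [0.989, 0.145, 0.0, -0.0]
contact_force: [-1.0, -1.0, 10.4]
opening: 0.0526
```

Call:
servo_tool(
  linear=[
    [0,0,0],
    [0,0,0],
    [0,0,0],
    [0,0,0],
    [0,0,0],
    [0,0,0],
  ],
  twist=[
    [0,0,0],
    [0,0,0],
    [0,0,0],
    [0,0,0],
    [0,0,0],
    [0,0,0],
  ],
  grip=1,
)

```text
time: 17.33
tcp_pos: [0.5365, 0.1963, 0.0855]
ee_rot: [0.989, 0.145, -0.0, 0.0]
contact_force: [0.0, -0.4, 0.0]
opening: 0.0855
```

Call:
servo_tool(
  linear=[
    [0,0,-0.01],
    [0,0,-0.03],
    [0,0,-0.06],
    [0,0,-0.09],
    [0,0,-0.12],
    [0,0,-0.14],
    [0,0,-0.14],
    [0,0,-0.14],
  ],
  twist=[
    [0,0,0],
    [0,0,0],
    [0,0,0],
    [0,0,0],
    [0,0,0],
    [0,0,0],
    [0,0,0],
    [0,0,0],
  ],
)

```text
time: 18.0
tcp_pos: [0.537, 0.1964, 0.2275]
ee_rot: [0.989, 0.145, 0.001, -0.0]
contact_force: [-0.4, 0.8, -1.0]
opening: 0.0855
```

```bash
python3 look.py f|grep -E 'orange|yellow'; python3 wl.py w11|grep -E 'yell|orange|white'; python3 go.py .537 .195 .2
```

```text
top orange 145 [143. 196.] z 0.074 xy [0.5359 0.1924] diam 89.6
top orange 45 [169. 188.] z 0.074 xy [0.5363 0.1898] diam 82.0
top yellow 203 [363. 157.] z 0.041 xy [ 0.653  -0.2986] diam 38.3
top yellow 203 [363. 157.] z 0.101 xy [ 0.6362 -0.2808] diam 35.8
top yellow 215 [335. 181.] z 0.041 xy [ 0.5903 -0.2265] diam 38.3
top yellow 215 [335. 181.] z 0.101 xy [ 0.5776 -0.2134] diam 35.8
top yellow 157 [150. 196.] z 0.041 xy [0.5451 0.213 ] diam 31.9
top yellow 157 [150. 196.] z 0.101 xy [0.5354 0.1969] diam 29.8
top yellow 242 [370. 241.] z 0.041 xy [ 0.4477 -0.3091] diam 39.8
top yellow 242 [370. 241.] z 0.101 xy [ 0.4445 -0.2905] diam 37.2
scene orange 227 [196. 251.] z 0.074 xy [0.5319 0.1998] diam 88.9
scene yellow 64 [265. 163.] z 0.041 xy [ 0.6522 -0.294 ] diam 36.7
scene yellow 64 [265. 163.] z 0.101 xy [ 0.5861 -0.1762] diam 32.7
scene yellow 76 [272. 177.] z 0.041 xy [ 0.5905 -0.2233] diam 37.4
scene yellow 76 [272. 177.] z 0.101 xy [ 0.5312 -0.1132] diam 33.3
scene yellow 67 [332. 177.] z 0.041 xy [ 0.4473 -0.3049] diam 34.1
scene yellow 67 [332. 177.] z 0.101 xy [ 0.4037 
[... 443 characters left out ...]
182.] xy [ 0.6886 -0.0888] diam mm 45.6
white 2373 [381. 208.] xy [0.5433 0.1947] diam mm 115.4
white 2160 [382. 258.] xy [0.5314 0.1915] diam mm 83.2
white 115 [336. 311.] xy [0.4824 0.2166] diam mm 19.6
white 1217 [700. 409.] xy [ 0.4807 -0.1393] diam mm 67.2
white 2844 [288. 440.] xy [0.3352 0.2271] diam mm 94.5
white 539 [483. 465.] xy [0.3647 0.0373] diam mm 43.5
white 1770 [142. 545.] xy [0.1584 0.3546] diam mm 97.6
white 211 [634. 535.] xy [ 0.3022 -0.1497] diam mm 81.6
white 111 [622. 567.] xy [ 0.2827 -0.1616] diam mm 29.6
t 18.15 tcp [0.536  0.196  0.2249] F [ 0.7 -0.8  0. ] op 0.0855
lin [0.0008 0.0012 0.0249] tw [0.0002 0.0016 0.0003] q [-0.4   0.42 -0.08  1.96  0.05  0.76 -1.78]
```

View pics/fs.png

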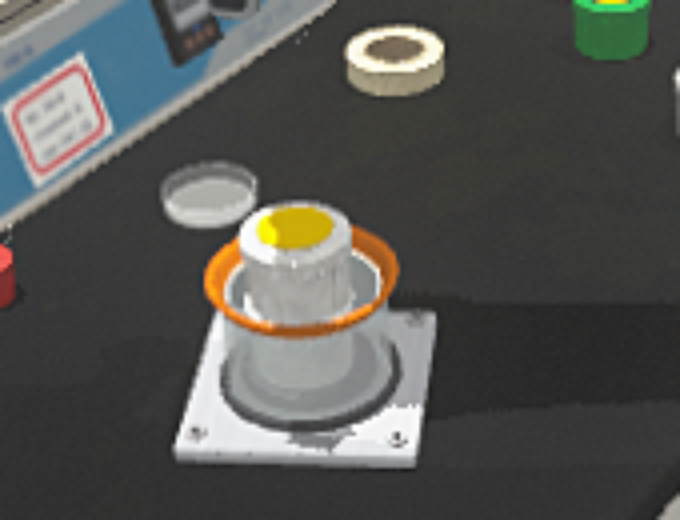

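View pics/w11.png

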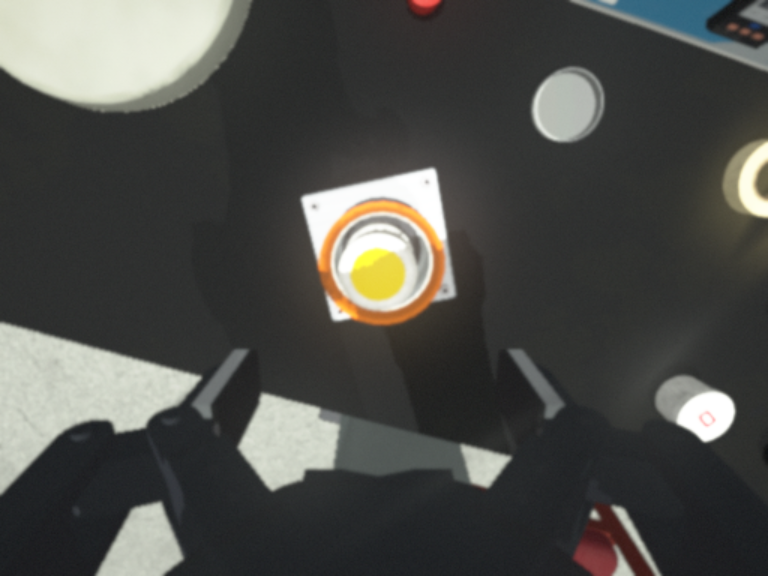

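Both views put the yellow lid at (0.535, 0.197) at height 0.101–0.102, upright. The blue can is below it, visible through the clear tube. The gripper is clear, so I'm handing in.

```bash
python3 -c "
from plant import manip
print(manip.job_done(), manip.get_obs()['time'])"
```

```text
the job is handed in; nothing more can be done
the job is handed in; nothing more can be done
```

The magazine is loaded and the job is handed in, at about 18 s on the robot's clock. I put the blue-dot can on the magazine floor and let go of it. I then set the yellow-dot can on top and pushed the stack down until it stopped. The force rose to 19 N at TCP height 0.086 m, against 0.0865 m predicted for the bottom stop. I then released the can and backed off.

**Last checks:**
- **Yellow can:** the top and scene views agree on its lid at (0.535, 0.197), about 0.101 m high. That is 2 to 3 mm from the measured tube axis of (0.537, 0.194), and the can looks upright.
- **Blue can:** it is visible below the yellow one through the clear tube. I could only judge it by eye there.
- **Plain can:** it was never touched, and looked undisturbed in the last wrist view.
- **Robot:** the gripper was clear of everything, with no contact force.

**Disagreement:** the scene camera placed the collar centre about 5–6 mm from the top and wrist estimates. I used the top and wrist values, and the cans went in without jamming.

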